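# Set the click-stop inspection stage and load a board on it with the lifter

## Task

First turn the swivel inspection stage (the upright knob is for the hand) to the third click past the long zero mark, counter-clockwise seen from above (45 degrees), and let go so that it rests in the click. Then pick up the flat lifter with the circuit board balanced level on its blade, set the board down gently on the stage's two black ledges, its long side square across them and centred between their raised lips and along their length, draw the lifter out from under it and lay the lifter flat on the bench, clear of the stage. Do not touch the board with the gripper or tip it, leave the stage in its click, and leave the other things on the bench alone.

Things in the scene. Friction and masses are not known exactly. Their poses are not given: they have to be found in the camera images.
- stage (a joint): turntable angle (rad) about the vertical axis, counter-clockwise from above positive; 0 when the pointer outside the knob is at the long white mark of the base's scale. A spring detent holds it every 15 deg (0.2618 rad), with a short tick for each click, five either side of the long mark. Stops at +-80 deg. Crossing a click takes about 4 to 5 N at the knob. Third click: 0.785
- stage_base: fixed round grey base of the stage, 236 mm across, 20 mm tall; origin under its centre, on the turning axis. The long zero mark lies 45 deg counter-clockwise from its x axis. A block 34 mm wide, 22 mm tall, with a detent pin, sticks out to 153 mm from the axis at its -x side. With the stage set to 45 deg, the turntable's +x lies along this base's +y and the gap between the ledges opens to its -y
- stage_knob (a point): centre of the upright round steel knob, 24 mm diameter, 82 mm from the turning axis along the turntable's +x; this point is 64 mm above the bench, the knob's grip runs from 42 to 82 mm above the bench; the turntable disc (190 mm across) below has its top at 32 mm. Axes are the turntable's
- stage_rest (a point): on the turning axis, level with the ledge tops, 60 mm above the bench, 28 mm above the disc. Turntable's axes: x along the ledges to the knob, z up. Ledges: black bars, x -40 to 40 mm, flat tops 32 to 58 mm either side in y, outside that a lip 6 mm high, 6 mm wide. The 64 mm gap between them, open from -x for the blade, has the disc as floor (a 4 mm high cap, 20 mm across, on the axis)
- board: green circuit board, 80 mm (its x) by 100 mm (its y), 4 mm thick with black and white parts up to 26 mm high in all, about 90 g; origin at the centre of its underside, z up. Starts lying on the lifter's blade with its x nearly along the lifter's; lies on the ledges with its y across them, either way round
- lifter: flat lifter, about 220 g: aluminium blade 90 mm (x) by 46 mm (y), 3 mm thick, black handle raised behind it. Origin under the blade's centre, x to the blade's free end, z up. A neck joins blade and handle at x -57 to -45 mm; a foot under the handle's end (x -155 to -145 mm) reaches down level with the blade's underside, so it lies stable on the bench
- lifter_grip (a point): point to grip on the lifter: middle of the handle bar, 105 mm behind the blade's centre and 38 mm above the blade's underside. The bar runs along the lifter's x from -155 to -57 mm, 22 mm wide and 22 mm tall (27 to 49 mm above the underside). Axes are the lifter's
- tip_cleaner: steel tip-cleaner pot with brass wool, 72 mm across, 50 mm tall, origin at the centre of its underside; bystander, leave alone
- flux_jar: closed jar, 60 mm across, 60 mm tall, origin at the centre of its underside; bystander, leave alone
- driver: screwdriver lying flat, 180 mm long; bystander, leave alone
- transformer: small laminated transformer with copper winding, about 60 x 60 x 50 mm tall, origin at the centre of its underside; bystander, leave alone

How it is judged (in metres and radians):
On the way, in this order (a step that is already met when the one before it is completed fails the run):
1. the stage rests in the third click past the zero mark, let go, the board not yet lifted (value of joint stage between 0.6954 and 0.8754 rad and velocity of joint stage between -0.1 and 0.1 rad/s and contact force between the fingers and stage_base below 0.1 N and height (world z) of board below 0.02 m), for 0.2 s.
2. the board is carried level on the lifter's blade (value of joint stage between 0.6954 and 0.8754 rad and height (world z) of board above 0.05 m and distance between board and lifter below 0.025 m and contact force between the fingers and lifter above 1 N), for 0.2 s.
At the end, for the whole second after the job is handed in: Stage still in its +45 deg click (within 5 deg); board at rest flat on both ledges (3 mm, 0.05 rad), centre within 18 mm along and 12 mm across, squared within 0.2 rad; lifter lying flat and still on the bench (4 mm), touching neither board nor stage (value of joint stage between 0.6954 and 0.8754 rad and velocity of joint stage between -0.1 and 0.1 rad/s and z of board in the frame of stage_rest between -0.003 and 0.003 m and x of board in the frame of stage_rest between -0.018 and 0.018 m and y of board in the frame of stage_rest between -0.012 and 0.012 m and angle between each of board, lifter's own z axis and vertical below 0.05 rad and angle between the x axis of board and the x axis of stage_rest, either way round below 0.2 rad and linear speed of each of board, lifter below 0.01 m/s and height (world z) of lifter between -0.004 and 0.004 m and contact force between lifter and board below 0.05 N and contact force between lifter and stage_base below 0.05 N).
It fails at once if the board is tipped by more than 0.25 rad (angle between board's own z axis and vertical above 0.25 rad).
It fails at once if the gripper touches the board (contact force between the fingers and board above 0.5 N).
It fails at once if the board is set down hard (over 15 N on the stage) (contact force between board and stage_base above 15 N).
It fails at once if a bystander moved by more than 20 mm (distance of any of tip_cleaner, flux_jar, driver, transformer from where it was at the start of the episode above 0.02 m).
It also fails if it takes over 72 s, if anything falls off the work surface, if the arm or the gripper's body presses on something with over 40 N, if the wrist force passes 120 N, or if a joint passes its speed limit or range.

## Robot

A 7-joint arm with a two-finger parallel gripper is mounted at the origin on the work surface. World frame = base frame: x ahead of the robot, y to its left, z up, the work surface at z = 0. Lengths are in m, angles in degrees, forces in N, time in s.
With the tool pointing down it reaches from about 0.4 to 0.925 m from the base axis. Payload 5.6 kg.
Tool frame: the origin (TCP) lies at the very end of the fingers, on their centre line; the grasp point (between the pads) lies 19 mm behind it; y points along the fingers, z is the direction in which the jaws open and shut, and the axes are right-handed (so a half turn about y gives the same grasp; the last joint's range is limited). The gripper opens to 85 mm and grips with 20 to 120 N. Pads are 22 mm wide; open, the fingers measure 114 mm over their backs; the gripper's body (76 mm by 85 mm) begins 54 mm behind the grasp point. The pads swing forward as they close: fully open they stand 13 mm farther back than shut.
Start: joints at [64.515, 26.786, -0.665, 91.828, 0.344, 61.387, -3.226], TCP at [0.254, -0.598, 0.231] pointing down, gripper open.
Joint ranges: [-144.91, 144.91], [-17.63, 115.5], [-89.93, 88.59], [15.96, 139.68], [-74.01, 254.01], [8.47, 105.57], [-167.45, 167.45]. Speed limits (degrees/s): [147.25, 147.25, 180, 180, 180, 180, 180].

## Interface

Orientations are given as [roll, pitch, yaw] about the fixed x, y, z axes, in that order (R = Rz(yaw) Ry(pitch) Rx(roll)).
In Python, from station import robot gives the robot as it stands.
- The arm moves only by the shell command python3 -m creep 'ROWS' [OPENING] [FORCE]. ROWS is JSON, a list of rows, each an object of numbers: "tx", "ty", "tz": the shift along the tool's x, y, z in mm; "turn": the turn about the tool's y in degrees. In form: [{"tx": .., "ty": .., "tz": .., "turn": ..}, ...]. A call has 1 to 10 rows; each row is the pose to reach, as a shift and turn from the pose commanded when the call began, along the tool's axes at that moment; what a row does not reach only later rows make up. A row lasts 1/10 s, in which the tool goes at most 50 mm and 8.59 degrees, less where a joint would pass 70% of its speed; a pose out of reach is approached as far as the arm can. A call with a gripper value outside its range is refused whole. OPENING is the closure, from -1 (fully open) to 1 (shut), set as the call begins (- or left out, the last holds). The fingers move at their own pace and stop on an object; FORCE is the grip in N (left out, the last holds). Time passes only in rows, so rows that repeat a pose let the fingers close. It gives the time, the measured TCP pose, the force and the opening at its end, in the units of the state.
- robot.read_state(): the state, without advancing time (a new reading comes with each control period).
- robot.get_image(name): name is "scene" or "top"; returns a dict with "frame" (384x512x3 uint8, red, green, blue), "fx", "fy", "cx", "cy" (pixels), "R" (3x3) and "t" (3): a world point X has camera coordinates R X + t. Camera axes: x right, y down, z forward; pixel columns grow to the right and rows downward; lengths in m; the calibration is good to about 2 mm. A picture is of the moment at which its call begins. There is no depth.
- robot.sign_off(): hands the job in, once; it reports no verdict.
Trained networks look in a picture, given as the dict that the camera call returned (one of the last four; its "shot" number tells which), for a name from the list of things; names that differ only in an ending like _2 or _b are one class to them, and where a whole thing is asked for, a point or a joint stands for the part that bears it (a point fixed in the world has none). Each returns a list of dicts, best first, with "score" (0 to 1); they miss things now and then, are a little off and sometimes report something else, mostly with a low value. They report only what shows in the picture. A call takes as long as a camera call.
- robot.trace(thing, picture): "region" (384x512 bool, what is visible of it).
- robot.pinpoint(thing, picture): "xyz" ([x, y, z] in m, in world coordinates, good to about 4 mm: a listed point, or the origin of a listed thing).
The state is a dict: "time_s": time; "joints": joint angles; "qd": joint speeds; "effort": joint torques, N m; "tcp_pos": TCP position; "eef_rot": TCP orientation; "contact_force": force on the tool from outside, world axes, zero at the start; "torque": the same for the moment, N m; "width": finger opening in m.
Only numpy, scipy, OpenCV 4.12 (cv2) and the standard library are available. Lean on these libraries where they do the work, as an engineer would, in place of code of your own. Each camera call takes 0.05 s, during which the arm holds its last target.

## Working session

There is one attempt and no reset: what is moved stays moved. The work goes in short steps, Python scripts to look and compute and a shell command to move; the robot and the scene stay as the last step left them, time stands still between calls to the robot, and variables do not carry over. Pictures are saved under pics/ and viewed, and the job is handed in when it is done.

```bash
ls; mkdir -p pics; cat > h.py <<'E'
import numpy as np, cv2
from station import robot
from scipy.spatial.transform import Rotation as Ro
def shot(cam,fn=None):
    p=robot.get_image(cam)
    if fn: cv2.imwrite('pics/'+fn,cv2.cvtColor(p['frame'],cv2.COLOR_RGB2BGR))
    return p
def proj(p,X):
    c=np.array(p['R'])@np.array(X).T.reshape(3,-1)+np.array(p['t']).reshape(3,1)
    return np.array([p['fx']*c[0]/c[2]+p['cx'],p['fy']*c[1]/c[2]+p['cy']]).T
def back(p,uv,z):
    R=np.array(p['R']);t=np.array(p['t']).ravel()
    C=-R.T@t; d=R.T@np.array([(uv[0]-p['cx'])/p['fx'],(uv[1]-p['cy'])/p['fy'],1])
    return C+d*(z-C[2])/d[2]
def st():
    s=robot.read_state()
    R=Ro.from_euler('xyz',s['eef_rot'],degrees=True).as_matrix()
    return s,R
E
python3 - <<'E'
from h import *
s,R=st(); print({k:np.round(v,3) for k,v in s.items()}); print(R.round(3))
for c in('scene','top'):
    p=shot(c,c+'0.png')
    for n in ['stage_base','stage_knob','stage_rest','board','lifter','lifter_grip','tip_cleaner','flux_jar','driver','transformer']:
        print(c,n,[(np.round(d['xyz'],3).tolist(),round(d['score'],2)) for d in robot.pinpoint(n,p)[:2]])
E
```

```text
pics
{'time_s': np.float64(0.0), 'joints': array([64.516, 26.838, -0.664, 91.88 ,  0.344, 61.385, -3.225]), 'qd': array([-0.086, -0.036, -0.023,  0.012,  0.056, -0.014,  0.06 ]), 'effort': array([ 0.0000e+00, -5.3238e+01,  2.2000e-02, -2.5130e+01,  1.1000e-02,
        8.0000e-03, -0.0000e+00]), 'tcp_pos': array([ 0.254, -0.598,  0.23 ]), 'eef_rot': array([-9.01020e+01, -8.00000e-03, -1.56984e+02]), 'contact_force': array([ 0.788, -0.333,  0.094]), 'torque': array([ 0.025, -0.017,  0.001]), 'width': np.float64(0.085)}
[[-0.92  -0.001  0.391]
 [-0.391  0.002 -0.92 ]
 [ 0.    -1.    -0.002]]
scene stage_base [([0.47, 0.172, -0.002], 0.67)]
scene stage_knob [([0.555, 0.159, 0.063], 0.76)]
scene stage_rest [([0.471, 0.17, 0.058], 0.83)]
scene board [([0.576, -0.214, 0.001], 0.78)]
scene lifter [([0.576, -0.211, 0.0], 0.8)]
scene lifter_grip [([0.596, -0.312, 0.039], 0.76), ([0.71, -0.107, -0.002], 0.58)]
scene tip_cleaner [([0.462, 0.415, -0.001], 0.85), ([0.557, 0.157, 0.063], 0.56)]
scene flux_jar [([0.71, -0.106, -0.004], 0.87), ([0.595, -0.313, 0.038], 0.51)]
scene driver [([0.74, 0.065, -0.001], 0.71)]
scene transformer [([0.624, 0.4, 0.0], 0.6)]
top stage_base [([0.472, 0.171, 0.001], 0.59)]
top stage_knob [([0.552, 0.153, 0.063], 0.76), ([0.578, -0.215, 0.005], 0.38)]
top stage_rest [([0.475, 0.176, 0.059], 0.71)]
top board [([0.576, -0.211, 0.001], 0.94), ([0.474, 0.175, 0.06], 0.38)]
top lifter [([0.576, -0.207, -0.003], 0.61)]
top lifter_grip []
top tip_cleaner [([0.459, 0.415, -0.002], 0.8)]
top flux_jar [([0.71, -0.106, 0.002], 0.79)]
top driver []
top transformer [([0.624, 0.399, 0.003], 0.79), ([0.595, -0.314, 0.039], 0.45)]
```

View pics/scene0.png

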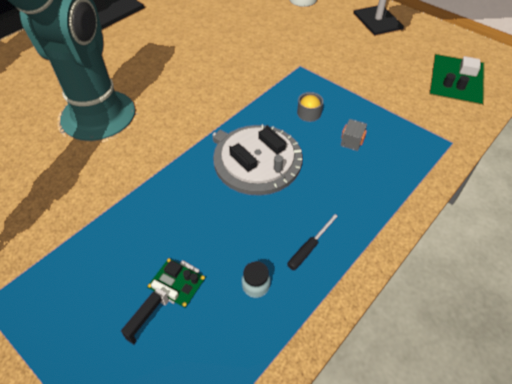

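View pics/top0.png

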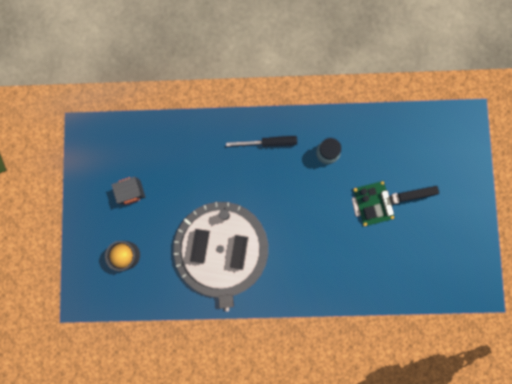

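```bash
python3 - <<'E'
from h import *
a=cv2.imread('pics/top0.png');b=cv2.imread('pics/scene0.png')
cv2.imwrite('pics/z1.png',cv2.resize(a[190:320,160:285],None,fx=4.6,fy=4.6,interpolation=cv2.INTER_CUBIC))
cv2.imwrite('pics/z2.png',cv2.resize(b[110:200,200:310],None,fx=6,fy=6,interpolation=cv2.INTER_CUBIC))
p=shot('top')
for uv in [(227,300),(220,249)]: print(back(p,uv,0.022))
C=-np.array(p['R']).T@np.array(p['t']).ravel();print(C)
E
```

```text
[0.3473423  0.15578136 0.022     ]
[0.47118479 0.17085067 0.022     ]
[0.47063054 0.04979549 1.14021555]
```

View pics/z1.png

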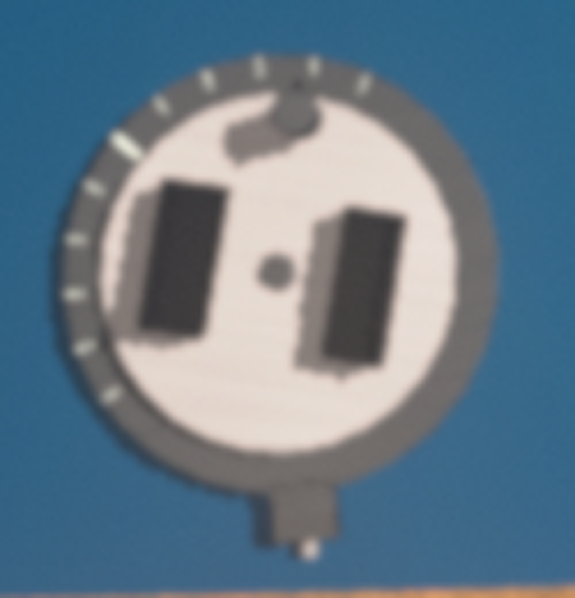

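View pics/z2.png

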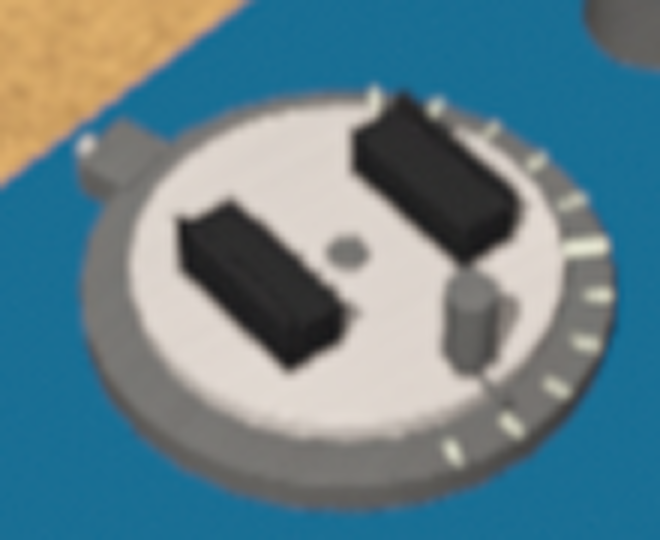

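```bash
cat > meas.py <<'E'
from h import *
from scipy.optimize import least_squares
p=shot('top')
f=p['frame'].astype(int)
# ticks: bright, whitish within annulus 103..118 mm
c=np.array([0.471,0.171])
v,u=np.mgrid[190:320,160:285]
W=np.array([back(p,(a,b),0.02)[:2] for a,b in zip(u.ravel(),v.ravel())])
br=f[v.ravel(),u.ravel()].min(1)
for it in range(3):
    d=W-c; r=np.hypot(*d.T); th=np.degrees(np.arctan2(d[:,1],d[:,0]))
    m=(r>.100)&(r<.119)
    w=np.clip(br-125,0,None)*m
    # grid of ticks at phi0+15k
    prof=[]
    best=max(((sum(w*np.exp(-((th-(ph+k*15)+180)%360-180)**2/2/1.5**2).T) if 0 else sum((w*np.exp(-(((th-ph-k*15+180)%360-180)**2)/2/1.2**2)).sum() for k in range(-5,6))),ph) for ph in np.arange(45,60,.25))
    print(c,best)
    break
for a in range(-40,150,3):
    pass
hist=np.histogram(th,bins=np.arange(-60,160,2),weights=w)
print([(int(e),int(h)) for h,e in zip(*hist) if h>60])
rr=np.array([(r[(w>20)&(abs(th-best[1]-15*k)<5)].mean()*1000).round(1) if ((w>20)&(abs(th-best[1]-15*k)<5)).any() else 0 for k in range(-5,6)]);print(rr)
# dark disc center/outer rim fit via trace region
for n in ['stage_base']:
    g=robot.trace(n,p)
    print(g[0]['score'],g[0]['region'].sum())
E
python3 meas.py
python3 - <<'E'
from h import *
for c in('top','scene'):
    p=shot(c)
    for n in('board','lifter'):
        g=robot.trace(n,p)[0]['region'].astype(np.uint8)
        print(c,n,g.sum(),cv2.minAreaRect(np.argwhere(g)[:,::-1].astype(np.float32)))
p=shot('top')
f=p['frame']
hsv=cv2.cvtColor(f,cv2.COLOR_RGB2HSV)
z=cv2.resize(f[165:240,340:450],None,fx=7,fy=7,interpolation=cv2.INTER_CUBIC)
cv2.imwrite('pics/z3.png',z[:,:,::-1])
p=shot('scene');z=cv2.resize(p['frame'][250:350,110:220],None,fx=6,fy=6,interpolation=cv2.INTER_CUBIC)
cv2.imwrite('pics/z4.png',z[:,:,::-1])
E
```

```text
[0.471 0.171] (np.float64(1975.5237597297926), np.float64(49.0))
[(-26, 65), (-12, 66), (4, 98), (18, 126), (32, 73), (46, 359), (48, 657), (50, 251), (62, 122), (78, 102), (92, 83), (94, 80), (108, 96), (124, 89)]
[  0.  113.6 112.6 112.4 111.7 108.3 110.4 111.4 111.  111.9 108.7]
0.84 7161
top board 1250 ((373.8531188964844, 202.2611083984375), (40.94522476196289, 32.16299819946289), 74.35774993896484)
top lifter 610 ((396.17626953125, 199.3959503173828), (17.562606811523438, 87.5089111328125), 81.25383758544922)
scene board 1513 ((176.00001525878906, 281.9999694824219), (45.76316452026367, 37.06294250488281), 29.538782119750977)
scene lifter 863 ((157.0675811767578, 301.29620361328125), (19.614953994750977, 97.95914459228516), 39.8826789855957)
```

View pics/z3.png

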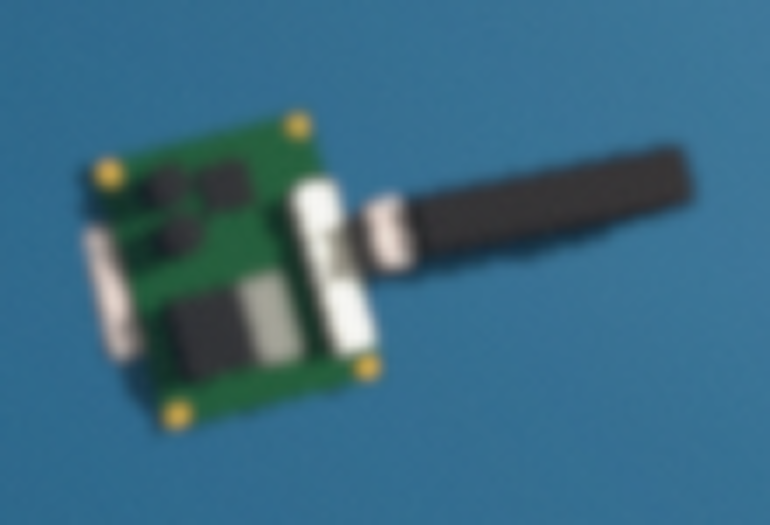

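View pics/z4.png

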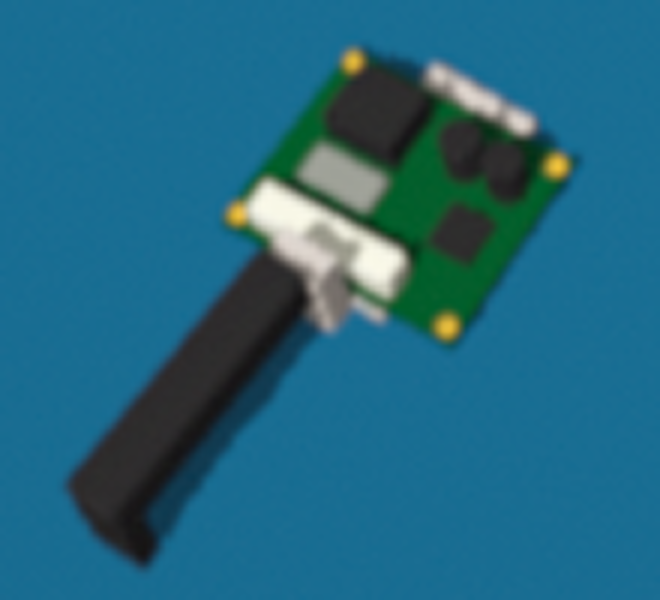

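```bash
cat > meas2.py <<'E'
from h import *
from scipy.optimize import least_squares
def run(cam,box,thr=100):
    p=shot(cam); f=p['frame'].astype(float)
    x0,x1,y0,y1=box
    g=f[y0:y1,x0:x1].min(2)
    g=g-cv2.medianBlur(f[y0:y1,x0:x1].min(2).astype(np.uint8),9)
    v,u=np.mgrid[y0:y1,x0:x1]
    W=np.array([back(p,(a,b),0.02)[:2] for a,b in zip(u.ravel(),v.ravel())])
    c=np.array([.471,.171]);d=W-c;r=np.hypot(*d.T);m=(r>.099)&(r<.122)
    w=np.clip(g.ravel()-8,0,None)*m
    lab=cv2.connectedComponents((w.reshape(g.shape)>0).astype(np.uint8))
    P=[]
    for k in range(1,lab[0]):
        s=lab[1].ravel()==k
        if w[s].sum()>60: P.append([*(W[s]*w[s,None]).sum(0)/w[s].sum(),w[s].sum()])
    P=np.array(P)
    print(cam,[(int(np.degrees(np.arctan2(*(q[:2]-c)[::-1]))),int(q[2])) for q in P])
    def res(x):
        a=np.degrees(np.arctan2(P[:,1]-x[1],P[:,0]-x[0]))-x[2]
        k=np.round(a/15); t=np.radians(x[2]+15*k)
        return np.r_[P[:,0]-x[0]-x[3]*np.cos(t),P[:,1]-x[1]-x[3]*np.sin(t)]
    s=least_squares(res,[.471,.171,49,.11],x_scale=[.01,.01,5,.01],loss='soft_l1',f_scale=.002)
    print(s.x, (res(s.x)*1000).round(1))
run('top',(160,285,190,320)); run('scene',(200,315,105,205))
# board corners (gold pads) and lifter
def gold(cam,box):
    p=shot(cam); x0,x1,y0,y1=box
    h=cv2.cvtColor(p['frame'],cv2.COLOR_RGB2HSV)[y0:y1,x0:x1]
    m=((h[...,0]>15)&(h[...,0]<32)&(h[...,1]>90)&(h[...,2]>90)).astype(np.uint8)
    n,l,s,c=cv2.connectedComponentsWithStats(m)
    pts=np.array([back(p,c[i]+[x0,y0],.007)[:2] for i in range(1,n) if s[i,4]>=2])
    print(cam,pts.round(4),pts.mean(0))
gold('top',(340,450,165,240)); gold('scene',(110,220,250,350))
for cam in('top','scene'):
    p=shot(cam)
    gb=robot.trace('lifter',p)[0]['region']
    h=cv2.cvtColor(p['frame'],cv2.COLOR_RGB2HSV)
    m=gb&(h[...,2]<85)&(h[...,1]<140)
    q=np.argwhere(m)[:,::-1].astype(np.float32)
    W=np.array([back(p,a,.045)[:2] for a in q])
    (cx,cy),(w,hh),an=cv2.minAreaRect((W*1000).astype(np.float32))
    print(cam,len(q),cx,cy,w,hh,an); 
    e=np.linalg.svd(W-W.mean(0))[2][0]; print(W.mean(0),np.degrees(np.arctan2(e[1],e[0])))
E
python3 meas2.py
```

```text
top [(4, 361), (-10, 335), (19, 429), (-25, 283), (33, 339), (48, 1306), (63, 435), (78, 402), (94, 490), (109, 488), (124, 405)]
[ 0.4722012   0.17023621 49.60347182  0.11180253] [ 0.2  0.9 -0.  -0.3 -0.1 -0.6 -0.   0.1 -0.1 -0.3  0.3  0.2 -0.3  0.1
  0.3 -0.2 -0.7 -0.5  0.3 -0.   0.9 -0.2]
scene [(123, 1704), (93, 3536), (65, 401), (50, 1111), (35, 566), (20, 528), (6, 470), (-8, 541), (-23, 509)]
[ 0.47366962  0.17290127 50.27737327  0.11018057] [-0.5  1.3  0.3 -0.6  0.9  0.5 -0.1 -0.3 -1.5 -0.7 -5.6  3.2  0.7  1.
  0.2 -0.1 -0.4 -0.4]
top [[ 0.6271 -0.2401]
 [ 0.6113 -0.1718]
 [ 0.5397 -0.2595]
 [ 0.524  -0.1915]] [ 0.57552686 -0.21573006]
scene [[ 0.525  -0.1887]
 [ 0.6124 -0.1687]
 [ 0.5399 -0.2571]
 [ 0.6273 -0.2369]] [ 0.57615284 -0.21284503]
top 334 590.8178100585938 -304.89996337890625 20.850326538085938 117.93533325195312 8.716424942016602
[ 0.59238398 -0.31338056] -80.82061671324267
scene 824 493.4919738769531 175.35073852539062 144.10302734375 142.5733184814453 80.93167114257812
[0.47277108 0.17709064] -97.6744888623214
```

```bash
cat > plan.py <<'E'
import sys
from h import *
def to(x,y,z,jaw=None):
    s,R=st(); p=np.array(s['tcp_pos'])
    d=R.T@(np.array([x,y,z])-p)*1000
    j=np.degrees(np.arctan2(R[1,2],R[0,2]))
    t=0 if jaw is None else -((jaw-j+180)%360-180)
    print('t',s['time_s'],'tcp',p.round(4),'jaw',round(j,2),'F',np.round(s['contact_force'],1),'w',s['width'],'ydown',R[:,1].round(3))
    print('rows tx,ty,tz,turn',d.round(1),round(t,2))
a=[float(v) for v in sys.argv[1:]]
to(*a)
E
python3 plan.py .553 .1565 .15 -100.2
```

```text
t 2.05 tcp [ 0.2541 -0.5983  0.2313] jaw -66.98 F [-0.1 -0.1 -0.7] w 0.08578133373995882 ydown [-0. -0. -1.]
rows tx,ty,tz,turn [-570.2   81.2 -577.8] 33.22
```

```bash
R='x'; python3 -m creep '[{"tx":-285,"ty":0,"tz":-289,"turn":16},{"tx":-285,"ty":0,"tz":-289,"turn":16},{"tx":-285,"ty":0,"tz":-289,"turn":16},{"tx":-285,"ty":0,"tz":-289,"turn":16},{"tx":-285,"ty":0,"tz":-289,"turn":16},{"tx":-285,"ty":0,"tz":-289,"turn":16},{"tx":-285,"ty":0,"tz":-289,"turn":16},{"tx":-285,"ty":0,"tz":-289,"turn":16},{"tx":-285,"ty":0,"tz":-289,"turn":16},{"tx":-285,"ty":0,"tz":-289,"turn":16}]' -1 40; python3 plan.py .553 .1565 .15 -100.2
```

```text
time_s: 3.05
tcp_pos: [0.4041, -0.2196, 0.2316]
eef_rot: [-90.0, 0.0, -172.8]
contact_force: [-0.1, -1.3, 0.4]
width: 0.0854
t 3.05 tcp [ 0.4041 -0.2196  0.2316] jaw -82.77 F [-0.1 -1.3  0.4] w 0.08544452163812012 ydown [ 0.001 -0.    -1.   ]
rows tx,ty,tz,turn [-195.    81.5 -354.4] 17.43
```

```bash
python3 -m creep '[{"tx":-195,"ty":40,"tz":-354,"turn":17.4},{"tx":-195,"ty":40,"tz":-354,"turn":17.4},{"tx":-195,"ty":40,"tz":-354,"turn":17.4},{"tx":-195,"ty":40,"tz":-354,"turn":17.4},{"tx":-195,"ty":40,"tz":-354,"turn":17.4},{"tx":-195,"ty":40,"tz":-354,"turn":17.4},{"tx":-195,"ty":40,"tz":-354,"turn":17.4},{"tx":-195,"ty":40,"tz":-354,"turn":17.4},{"tx":-195,"ty":82,"tz":-354,"turn":17.4},{"tx":-195,"ty":82,"tz":-354,"turn":17.4}]' -1 40; python3 plan.py .553 .1565 .046 -100.2
```

```text
time_s: 4.05
tcp_pos: [0.5515, 0.1553, 0.143]
eef_rot: [-89.8, -0.5, 169.8]
contact_force: [-1.3, -1.3, -1.1]
width: 0.0854
t 4.05 tcp [0.5515 0.1553 0.143 ] jaw -100.23 F [-1.3 -1.3 -1.1] w 0.08540816488020393 ydown [-0.01  -0.001 -1.   ]
rows tx,ty,tz,turn [-2.2 97.  -1.8] -0.03
```

```bash
python3 -m creep '[{"tx":0,"ty":30,"tz":0,"turn":0},{"tx":0,"ty":60,"tz":0,"turn":0},{"tx":0,"ty":85,"tz":0,"turn":0},{"tx":0,"ty":103,"tz":0,"turn":0},{"tx":0,"ty":103,"tz":0,"turn":0},{"tx":0,"ty":103,"tz":0,"turn":0}]' -1 40; python3 plan.py .553 .1565 .046 -100.2; python3 - <<'E'
from h import *
p=shot('scene');z=cv2.resize(p['frame'][80:220,180:340],None,fx=5,fy=4.2)[:600]
cv2.imwrite('pics/a1.png',z[:,:,::-1])
E
```

```text
time_s: 4.65
tcp_pos: [0.5547, 0.1525, 0.0469]
eef_rot: [-90.0, 0.0, 169.5]
contact_force: [0.1, -0.5, 1.2]
width: 0.0856
t 4.65 tcp [0.5547 0.1525 0.0469] jaw -100.53 F [ 0.1 -0.5  1.2] w 0.08557332577066826 ydown [ 0.001 -0.001 -1.   ]
rows tx,ty,tz,turn [ 2.4  0.9 -3.7] -0.33
```

View pics/a1.png

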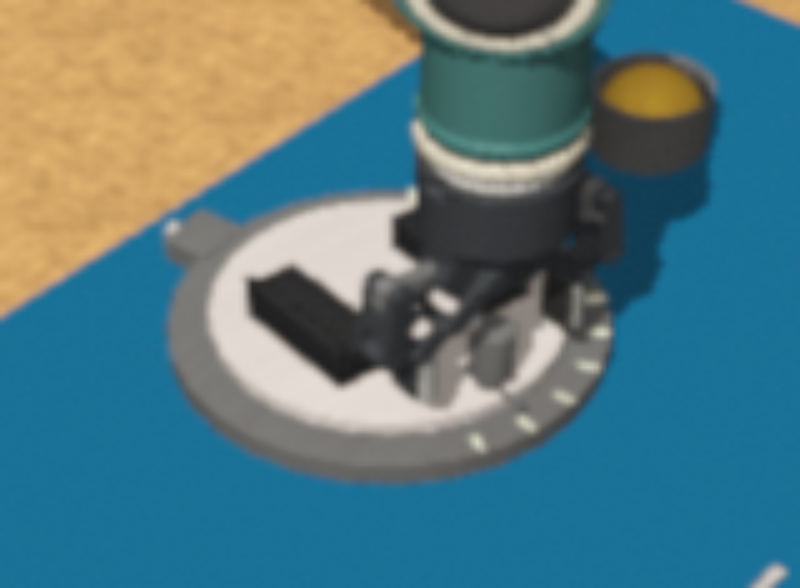

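```bash
python3 -m creep '[{"tx":2,"ty":0,"tz":-3,"turn":0},{"tx":2,"ty":0,"tz":-3,"turn":0},{"tx":2,"ty":0,"tz":-3,"turn":0},{"tx":2,"ty":0,"tz":-3,"turn":0},{"tx":2,"ty":0,"tz":-3,"turn":0},{"tx":2,"ty":0,"tz":-3,"turn":0},{"tx":2,"ty":0,"tz":-3,"turn":0},{"tx":2,"ty":0,"tz":-3,"turn":0}]' 1 40; python3 plan.py .553 .1565 .046 -100.2;python3 - <<'E'
from h import *
s,R=st();print(np.round(s['joints'],1),s['qd'])
p=np.array(s['tcp_pos'])[:2]-[.4725,.171];print(np.hypot(*p),np.degrees(np.arctan2(p[1],p[0])))
E
```

```text
time_s: 5.5
tcp_pos: [0.5525, 0.1574, 0.0468]
eef_rot: [-90.0, 0.0, 169.6]
contact_force: [-1.3, -1.1, 5.6]
width: 0.0227
t 5.5 tcp [0.5525 0.1574 0.0468] jaw -100.39 F [-1.3 -1.1  5.6] w 0.02272780961268293 ydown [ 0.    -0.001 -1.   ]
rows tx,ty,tz,turn [-0.7  0.8  0.8] -0.19
[  -6.6   35.3  -16.4  108.4   15.3   38.4 -132.6] [ 0.05965124  0.1247334   0.01681941 -0.06684134  0.06722577 -0.00097304
 -0.02982913]
0.08113680539925217 -9.65805651036618
```

```bash
python3 -c "
import numpy as np
for D in np.arange(3.5,36,3.5):
  t=np.radians(D);print(D,round(82*(1-np.cos(t)),1),round(-82*np.sin(t),1))"
```

```text
3.5 0.2 -5.0
7.0 0.6 -10.0
10.5 1.4 -14.9
14.0 2.4 -19.8
17.5 3.8 -24.7
21.0 5.4 -29.4
24.5 7.4 -34.0
28.0 9.6 -38.5
31.5 12.1 -42.8
35.0 14.8 -47.0
```

```bash
python3 -m creep '[{"tx":0.2,"ty":0,"tz":-5,"turn":-3.5},{"tx":0.6,"ty":0,"tz":-10,"turn":-7},{"tx":1.4,"ty":0,"tz":-14.9,"turn":-10.5},{"tx":2.4,"ty":0,"tz":-19.8,"turn":-14},{"tx":3.8,"ty":0,"tz":-24.7,"turn":-17.5},{"tx":5.4,"ty":0,"tz":-29.4,"turn":-21},{"tx":7.4,"ty":0,"tz":-34,"turn":-24.5},{"tx":9.6,"ty":0,"tz":-38.5,"turn":-28},{"tx":12.1,"ty":0,"tz":-42.8,"turn":-31.5},{"tx":14.8,"ty":0,"tz":-47,"turn":-35}]' ; cat > ang.py <<'E'
from h import *
s,R=st();print(np.round(s['joints'],1),s['width'],np.round(s['contact_force'],1))
p=np.array(s['tcp_pos'])[:2]-[.4725,.171];print(np.hypot(*p),'tt',np.degrees(np.arctan2(p[1],p[0]))-49.8,'jaw+90-49.8',np.degrees(np.arctan2(R[1,2],R[0,2]))+90-49.8)
E
python3 ang.py
```

```text
time_s: 6.5
tcp_pos: [0.5467, 0.2041, 0.0467]
eef_rot: [-89.8, -0.1, -155.3]
contact_force: [-1.3, -5.9, 7.6]
width: 0.0232
[  -4.9   37.6  -24.9  106.6   23.4   41.  -108.5] 0.023212243129509844 [-1.3 -5.9  7.6]
0.08129198108607853 tt -25.744773166706278 jaw+90-49.8 -25.10119275380987
```

```bash
python3 -m creep '[{"tx":0.2,"ty":0,"tz":-5,"turn":-3.5},{"tx":0.6,"ty":0,"tz":-10,"turn":-7},{"tx":1.4,"ty":0,"tz":-14.9,"turn":-10.5},{"tx":2.4,"ty":0,"tz":-19.8,"turn":-14},{"tx":3.8,"ty":0,"tz":-24.7,"turn":-17.5},{"tx":5.4,"ty":0,"tz":-29.4,"turn":-21},{"tx":7.4,"ty":0,"tz":-34,"turn":-24.5},{"tx":9.6,"ty":0,"tz":-38.5,"turn":-28},{"tx":12.1,"ty":0,"tz":-42.8,"turn":-31.5},{"tx":14.8,"ty":0,"tz":-47,"turn":-35}]' ; python3 ang.py
```

```text
time_s: 7.5
tcp_pos: [0.5144, 0.2412, 0.0467]
eef_rot: [-89.8, -0.1, -120.3]
contact_force: [-1.3, -4.8, 7.4]
width: 0.0227
[ -3.1  38.7 -33.3 108.4  31.1  42.1 -84.7] 0.02271958425915485 [-1.3 -4.8  7.4]
0.08173680728128985 tt 9.337894925972286 jaw+90-49.8 9.913547337662422
```

```bash
python3 -m creep '[{"tx":0.2,"ty":0,"tz":-5,"turn":-3.5},{"tx":0.6,"ty":0,"tz":-10,"turn":-7},{"tx":1.4,"ty":0,"tz":-14.9,"turn":-10.5},{"tx":2.4,"ty":0,"tz":-19.8,"turn":-14},{"tx":3.8,"ty":0,"tz":-24.7,"turn":-17.5},{"tx":5.4,"ty":0,"tz":-29.4,"turn":-21},{"tx":7.4,"ty":0,"tz":-34,"turn":-24.5},{"tx":9.6,"ty":0,"tz":-38.5,"turn":-28},{"tx":12.1,"ty":0,"tz":-42.8,"turn":-31.5},{"tx":14.8,"ty":0,"tz":-47,"turn":-35}]' ; python3 ang.py; python3 -m creep '[{"tx":0,"ty":0,"tz":0,"turn":0},{"tx":0,"ty":0,"tz":0,"turn":0}]'; python3 ang.py;  python3 plan.py .4656 .2527 .046 4.8
```

```text
time_s: 8.5
tcp_pos: [0.4673, 0.2527, 0.0467]
eef_rot: [-89.8, -0.1, -85.2]
contact_force: [2.2, -5.7, 3.2]
width: 0.0231
[  0.4  39.  -41.7 113.3  38.7  42.4 -60.1] 0.02309017645034981 [ 2.2 -5.7  3.2]
0.0818531622325967 tt 43.84987421431789 jaw+90-49.8 44.9532699859119
time_s: 8.7
tcp_pos: [0.4669, 0.2527, 0.0467]
eef_rot: [-89.9, -0.1, -85.4]
contact_force: [3.8, -4.3, 5.1]
width: 0.0226
[  0.4  39.  -41.7 113.3  38.6  42.4 -60.2] 0.022585027915429202 [ 3.8 -4.3  5.1]
0.08187105156928552 tt 44.099905102395994 jaw+90-49.8 44.84793076484998
t 8.7 tcp [0.4669 0.2527 0.0467] jaw 4.65 F [ 3.8 -4.3  5.1] w 0.022585027915429202 ydown [ 0.003 -0.002 -1.   ]
rows tx,ty,tz,turn [-0.1  0.7 -1.3] -0.15
```

Release gently, then retreat up.

```bash
python3 -m creep '[{"tx":0,"ty":0,"tz":-1,"turn":0},{"tx":0,"ty":0,"tz":-1,"turn":0},{"tx":0,"ty":0,"tz":-1,"turn":0},{"tx":0,"ty":0,"tz":-1,"turn":0},{"tx":0,"ty":0,"tz":-1,"turn":0},{"tx":0,"ty":0,"tz":-1,"turn":0},{"tx":0,"ty":0,"tz":-1,"turn":0},{"tx":0,"ty":0,"tz":-1,"turn":0}]' -1;  python3 -m creep '[{"tx":0,"ty":-40,"tz":0,"turn":0},{"tx":0,"ty":-80,"tz":0,"turn":0},{"tx":0,"ty":-120,"tz":0,"turn":0},{"tx":0,"ty":-154,"tz":0,"turn":0},{"tx":0,"ty":-154,"tz":0,"turn":0}]'; python3 plan.py .591 -.3024 .2 9.4
```

```text
time_s: 9.5
tcp_pos: [0.4642, 0.254, 0.0462]
eef_rot: [-90.0, -0.0, -85.4]
contact_force: [-1.4, -0.5, 0.3]
width: 0.0857
time_s: 10.0
tcp_pos: [0.4663, 0.2559, 0.2048]
eef_rot: [-89.5, 0.2, -85.4]
contact_force: [0.1, -0.1, 0.4]
width: 0.0853
t 10.0 tcp [0.4663 0.2559 0.2048] jaw 4.61 F [ 0.1 -0.1  0.4] w 0.08529544704024847 ydown [ 0.008  0.003 -1.   ]
rows tx,ty,tz,turn [566.5   3.9  79.4] -4.79
```

```bash
python3 -m creep '[{"tx":566,"ty":0,"tz":79,"turn":-4.8},{"tx":566,"ty":0,"tz":79,"turn":-4.8},{"tx":566,"ty":0,"tz":79,"turn":-4.8},{"tx":566,"ty":0,"tz":79,"turn":-4.8},{"tx":566,"ty":0,"tz":79,"turn":-4.8},{"tx":566,"ty":0,"tz":79,"turn":-4.8},{"tx":566,"ty":0,"tz":79,"turn":-4.8},{"tx":566,"ty":0,"tz":79,"turn":-4.8},{"tx":566,"ty":0,"tz":79,"turn":-4.8},{"tx":566,"ty":0,"tz":79,"turn":-4.8}]'; python3 -m creep '[{"tx":116,"ty":0,"tz":16,"turn":0},{"tx":116,"ty":0,"tz":16,"turn":0},{"tx":116,"ty":0,"tz":16,"turn":0},{"tx":116,"ty":0,"tz":16,"turn":0}]';  python3 plan.py .591 -.3024 .1 9.4;python3 - <<'E'
from h import *
p=shot('top','top1.png'); cv2.imwrite('pics/z5.png',cv2.resize(p['frame'][190:320,160:285,::-1],None,fx=4.6,fy=4.6,interpolation=cv2.INTER_CUBIC))
for c in ('top','scene'):
    q=shot(c)
    for n in('stage_knob','stage_rest','lifter_grip','lifter','board'): print(c,n,[(np.round(d['xyz'],4),round(d['score'],2)) for d in robot.pinpoint(n,q)[:1]])
E
```

```text
time_s: 11.0
tcp_pos: [0.5726, -0.2362, 0.1995]
eef_rot: [-90.1, 0.0, -80.6]
contact_force: [1.2, 0.4, -0.1]
width: 0.0851
time_s: 11.4
tcp_pos: [0.6068, -0.3497, 0.198]
eef_rot: [-90.1, 0.0, -80.9]
contact_force: [1.0, -0.2, -0.5]
width: 0.0854
t 11.4 tcp [ 0.6068 -0.3497  0.198 ] jaw 9.09 F [ 1.  -0.2 -0.5] w 0.08543974929803709 ydown [-0.002  0.    -1.   ]
rows tx,ty,tz,turn [-49.2  98.1  -7.9] -0.31
top stage_knob [(array([0.4661, 0.2501, 0.0655]), 0.91)]
top stage_rest [(array([0.4738, 0.1755, 0.0578]), 0.98)]
top lifter_grip [(array([0.4685, 0.2503, 0.0684]), 0.64)]
top lifter [(array([ 0.5777, -0.2082, -0.0017]), 0.59)]
top board [(array([ 0.578 , -0.2135,  0.0023]), 0.67)]
scene stage_knob [(array([0.4688, 0.2508, 0.0615]), 0.96)]
scene stage_rest [(array([0.4708, 0.1688, 0.0596]), 0.84)]
scene lifter_grip [(array([ 0.5914, -0.3118,  0.0385]), 0.89)]
scene lifter [(array([ 5.788e-01, -2.094e-01,  4.000e-04]), 0.57)]
scene board [(array([ 0.5772, -0.2106, -0.0011]), 0.91)]
```

View pics/z5.png

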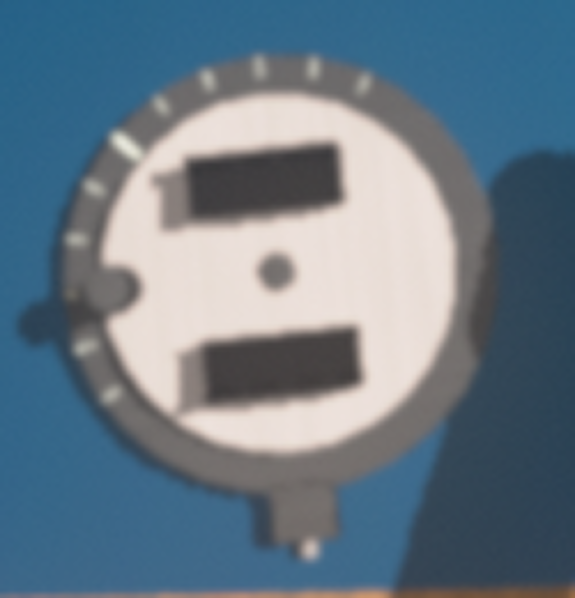

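View pics/top1.png

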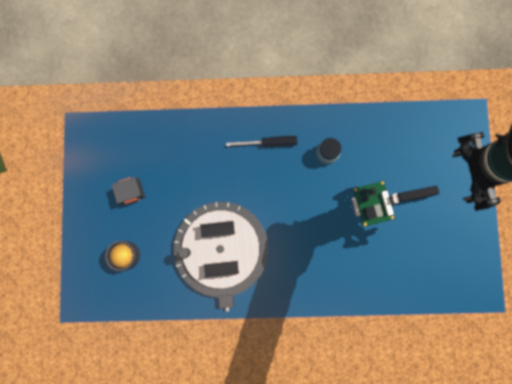

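```bash
python3 -m creep '[{"tx":-45,"ty":0,"tz":-7,"turn":-0.2},{"tx":-45,"ty":40,"tz":-7,"turn":-0.2},{"tx":-45,"ty":80,"tz":-7,"turn":-0.2},{"tx":-45,"ty":100,"tz":-7,"turn":-0.2},{"tx":-45,"ty":100,"tz":-7,"turn":-0.2},{"tx":-45,"ty":100,"tz":-7,"turn":-0.2}]' -1 60; python3 plan.py .5922 -.306 .019 9.3; python3 - <<'E'
from h import *
p=shot('scene');z=cv2.resize(p['frame'][230:370,80:240],None,fx=5,fy=4.2)
cv2.imwrite('pics/b1.png',z[:,:,::-1])
p=shot('top');z=cv2.resize(p['frame'][140:260,330:490],None,fx=5,fy=5)
cv2.imwrite('pics/b2.png',z[:,:,::-1])
E
```

```text
time_s: 12.65
tcp_pos: [0.5943, -0.3027, 0.1012]
eef_rot: [-89.9, -0.0, -80.4]
contact_force: [0.1, -0.9, 0.0]
width: 0.0852
t 12.65 tcp [ 0.5943 -0.3027  0.1012] jaw 9.6 F [ 0.1 -0.9  0. ] w 0.08517230280681651 ydown [ 0.001  0.    -1.   ]
rows tx,ty,tz,turn [ 2.9 82.2 -2.7] 0.3
```

View pics/b1.png

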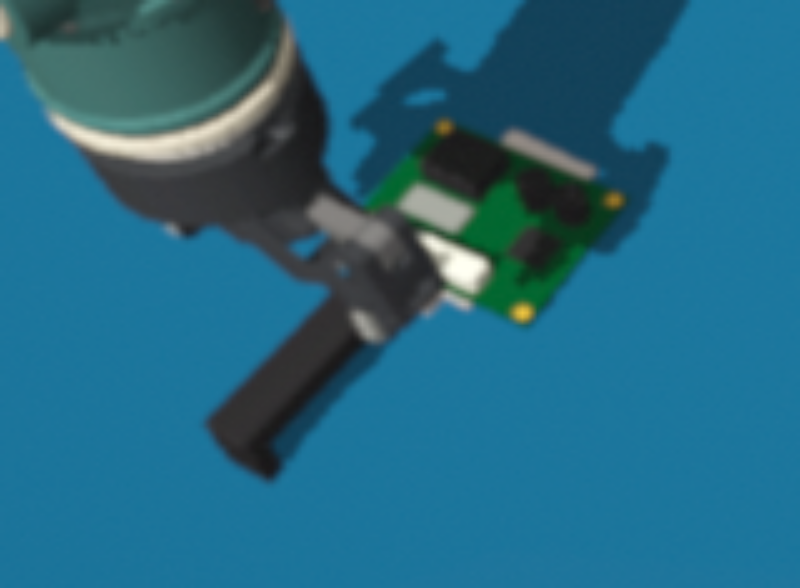

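View pics/b2.png

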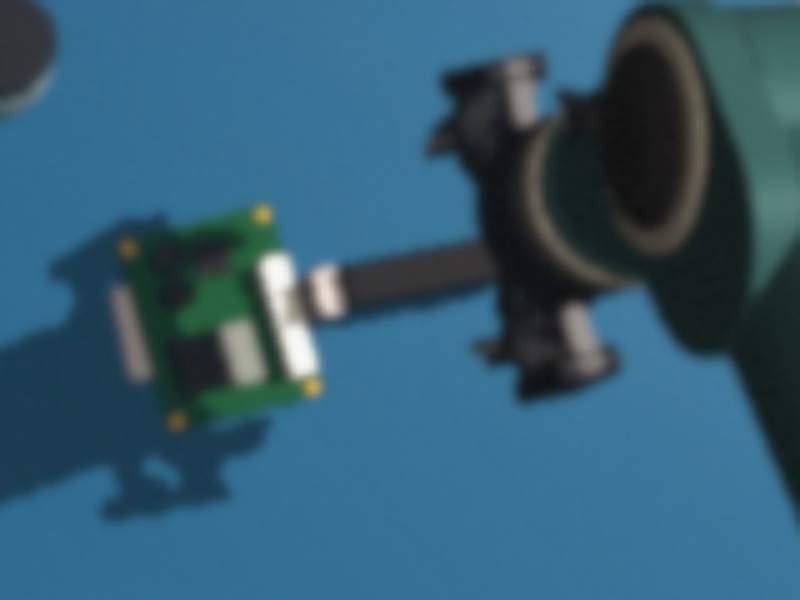

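```bash
python3 -m creep '[{"tx":3,"ty":30,"tz":-3,"turn":0.3},{"tx":3,"ty":55,"tz":-3,"turn":0.3},{"tx":3,"ty":72,"tz":-3,"turn":0.3},{"tx":3,"ty":82,"tz":-3,"turn":0.3},{"tx":3,"ty":82,"tz":-3,"turn":0.3},{"tx":3,"ty":82,"tz":-3,"turn":0.3}]' -1 60; python3 plan.py .5922 -.306 .019 9.3; python3 - <<'E'
from h import *
p=shot('scene');z=cv2.resize(p['frame'][230:370,80:240],None,fx=5,fy=4.2)
cv2.imwrite('pics/b3.png',z[:,:,::-1])
E
```

```text
time_s: 13.35
tcp_pos: [0.5919, -0.306, 0.0193]
eef_rot: [-89.9, -0.0, -80.7]
contact_force: [0.6, 0.8, 1.0]
width: 0.0852
t 13.35 tcp [ 0.5919 -0.306   0.0193] jaw 9.33 F [0.6 0.8 1. ] w 0.08519551416658436 ydown [ 0.002 -0.    -1.   ]
rows tx,ty,tz,turn [0.  0.3 0.3] 0.03
```

View pics/b3.png

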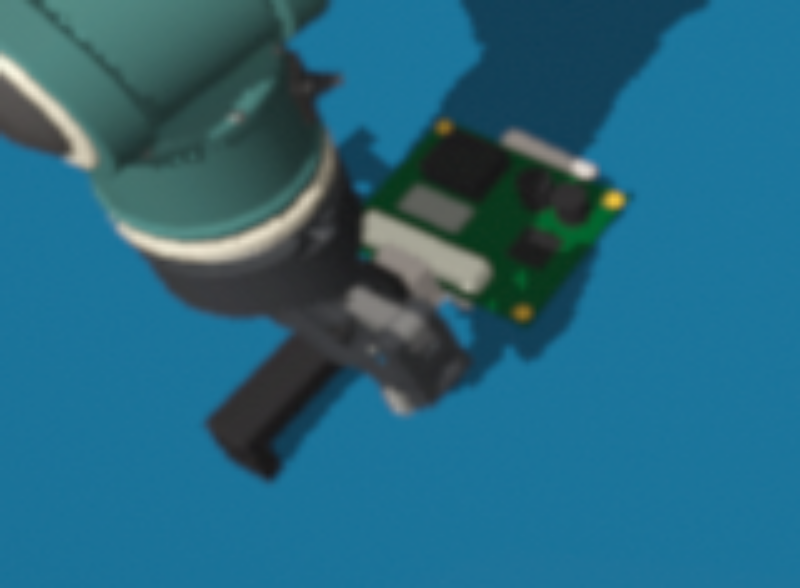

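```bash
python3 -m creep '[{"tx":0,"ty":0,"tz":0,"turn":0},{"tx":0,"ty":0,"tz":0,"turn":0},{"tx":0,"ty":0,"tz":0,"turn":0},{"tx":0,"ty":0,"tz":0,"turn":0},{"tx":0,"ty":0,"tz":0,"turn":0},{"tx":0,"ty":0,"tz":0,"turn":0},{"tx":0,"ty":0,"tz":0,"turn":0}]' 1 30;python3 -m creep '[{"tx":0,"ty":0,"tz":0,"turn":0},{"tx":0,"ty":0,"tz":0,"turn":0},{"tx":0,"ty":0,"tz":0,"turn":0}]' 1 100; python3 plan.py .5922 -.306 .1 9.3
```

```text
time_s: 14.1
tcp_pos: [0.5912, -0.3061, 0.0185]
eef_rot: [-90.0, -0.0, -80.7]
contact_force: [-0.7, -0.0, 2.6]
width: 0.0213
time_s: 14.4
tcp_pos: [0.5914, -0.3061, 0.0187]
eef_rot: [-90.0, -0.0, -80.7]
contact_force: [0.7, -0.5, 4.5]
width: 0.0205
t 14.4 tcp [ 0.5914 -0.3061  0.0187] jaw 9.32 F [ 0.7 -0.5  4.5] w 0.020549671656064476 ydown [ 0.001 -0.    -1.   ]
rows tx,ty,tz,turn [  0.1 -81.3   0.9] 0.02
```

Lift slowly.

```bash
python3 -m creep '[{"tx":0,"ty":-2,"tz":0,"turn":0},{"tx":0,"ty":-5,"tz":0,"turn":0},{"tx":0,"ty":-10,"tz":0,"turn":0},{"tx":0,"ty":-16,"tz":0,"turn":0},{"tx":0,"ty":-23,"tz":0,"turn":0},{"tx":0,"ty":-30,"tz":0,"turn":0},{"tx":0,"ty":-36,"tz":0,"turn":0},{"tx":0,"ty":-40,"tz":0,"turn":0},{"tx":0,"ty":-42,"tz":0,"turn":0},{"tx":0,"ty":-42,"tz":0,"turn":0}]'; python3 plan.py .5922 -.306 .1 9.3;python3 - <<'E'
from h import *
p=shot('scene');z=cv2.resize(p['frame'][220:360,90:250],None,fx=5,fy=4.2)
cv2.imwrite('pics/b4.png',z[:,:,::-1])
for c in ('top','scene'):
    q=shot(c)
    for n in('lifter_grip','lifter','board'): print(c,n,[(np.round(d['xyz'],4),round(d['score'],2)) for d in robot.pinpoint(n,q)[:1]])
E
```

```text
time_s: 15.4
tcp_pos: [0.5911, -0.3061, 0.0606]
eef_rot: [-90.0, -0.0, -80.7]
contact_force: [-0.3, 0.3, -3.0]
width: 0.0203
t 15.4 tcp [ 0.5911 -0.3061  0.0606] jaw 9.31 F [-0.3  0.3 -3. ] w 0.020283363897428075 ydown [ 0. -0. -1.]
rows tx,ty,tz,turn [  0.1 -39.4   1.1] 0.01
top lifter_grip [(array([ 0.5941, -0.3143,  0.0799]), 0.83)]
top lifter []
top board [(array([ 0.5753, -0.2156,  0.0435]), 0.57)]
scene lifter_grip [(array([ 0.5949, -0.3118,  0.0815]), 0.77)]
scene lifter [(array([ 4.712e-01,  1.727e-01, -1.000e-04]), 0.68)]
scene board [(array([ 0.5751, -0.2111,  0.0426]), 0.66)]
```

View pics/b4.png

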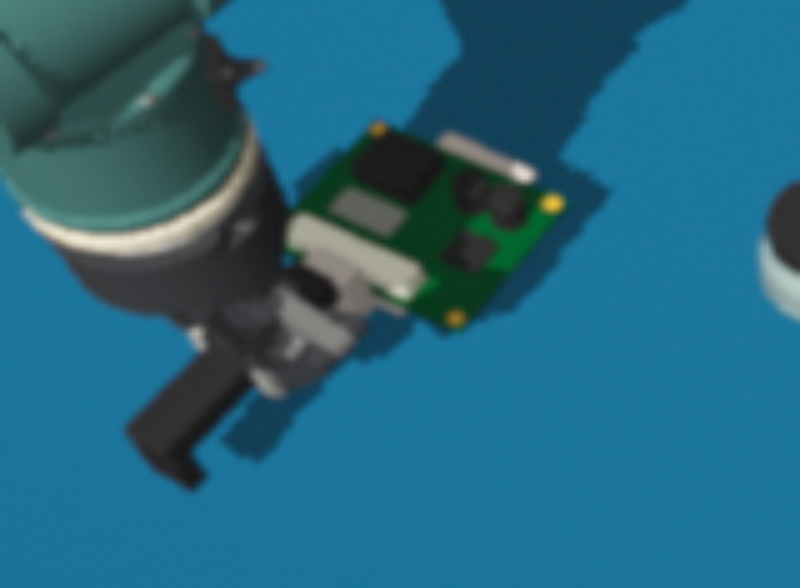

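```bash
python3 -m creep '[{"tx":0,"ty":-3,"tz":0,"turn":0},{"tx":0,"ty":-8,"tz":0,"turn":0},{"tx":0,"ty":-14,"tz":0,"turn":0},{"tx":0,"ty":-21,"tz":0,"turn":0},{"tx":0,"ty":-28,"tz":0,"turn":0},{"tx":0,"ty":-35,"tz":0,"turn":0},{"tx":0,"ty":-40,"tz":0,"turn":0},{"tx":0,"ty":-43,"tz":0,"turn":0},{"tx":0,"ty":-44,"tz":0,"turn":0},{"tx":0,"ty":-44,"tz":0,"turn":0}]'
cat > gold.py <<'E'
import sys
from h import *
from itertools import combinations
from scipy.optimize import least_squares
# fit board pose (x,y,z,yaw,tiltx,tilty) of the 4 pads from both cameras
def pads(p,tr):
    m0=cv2.dilate(tr.astype(np.uint8),np.ones((5,5)))
    h=cv2.cvtColor(p['frame'],cv2.COLOR_RGB2HSV)
    m=((h[...,0]>15)&(h[...,0]<34)&(h[...,1]>100)&(h[...,2]>70)).astype(np.uint8)*m0
    n,l,s,c=cv2.connectedComponentsWithStats(m)
    return np.array([c[i] for i in range(1,n) if s[i,4]>=2])
def fit(guess,fixz=None):
    obs=[]
    for cam in('top','scene'):
        p=shot(cam); g=robot.trace('board',p)
        if not g: print('no board',cam); continue
        q=pads(p,g[0]['region']); print(cam,g[0]['score'],q.round(1).tolist()); obs.append((p,q))
    L=np.array([[a*35,b*45,4] for a in(-1,1) for b in(-1,1)])/1000
    def pts(x):
        R=Ro.from_euler('ZXY',[x[3],x[4],x[5]],degrees=True).as_matrix()
        return L@R.T+x[:3]
    def res(x):
        r=[]
        for p,q in obs:
            u=proj(p,pts(x)); 
            for a in q:
                d=u-a;r+=list(d[np.argmin((d**2).sum(1))])
        r+=[x[4]*.1,x[5]*.1]
        return np.array(r)
    s=least_squares(res,guess,x_scale=[.01,.01,.01,5,5,5],loss='soft_l1',f_scale=1)
    print('board xyz',s.x[:3].round(4),'yaw,tilts',s.x[3:].round(2),'res',res(s.x).round(1))
    return s.x
if __name__=='__main__': fit([float(v) for v in sys.argv[1:]]+[0,0])
E
python3 plan.py .5922 -.306 .1 9.3; python3 gold.py .576 -.214 .089 102.7
```

```text
time_s: 16.85
tcp_pos: [0.5909, -0.3061, 0.1043]
eef_rot: [-90.0, -0.0, -80.7]
contact_force: [0.8, -0.1, -3.3]
width: 0.0206
t 16.85 tcp [ 0.5909 -0.3061  0.1043] jaw 9.32 F [ 0.8 -0.1 -3.3] w 0.020633887812032597 ydown [-0. -0. -1.]
rows tx,ty,tz,turn [0.1 4.3 1.3] 0.02
top 0.82 [[390.5, 178.0], [362.7, 185.3], [401.5, 214.5], [372.7, 222.0]]
scene 0.56 [[161.4, 239.8], [197.6, 257.6], [177.4, 285.4]]
board xyz [ 0.5751 -0.2141  0.0899] yaw,tilts [ 1.0284e+02 -4.0000e-01  7.0000e-02] res [ 0.  -0.7 -1.2 -0.5 -0.   0.1 -0.5  0.2 -0.6 -0.  -0.5 -0.  -0.3  0.3
 -0.   0. ]
```

```bash
python3 -m creep '[{"tx":-3,"ty":0,"tz":-0.4,"turn":0},{"tx":-9,"ty":0,"tz":-1.1,"turn":0},{"tx":-18,"ty":0,"tz":-2.2,"turn":0},{"tx":-30,"ty":0,"tz":-3.7,"turn":0},{"tx":-45,"ty":0,"tz":-5.6,"turn":0},{"tx":-60,"ty":0,"tz":-7.4,"turn":0},{"tx":-75,"ty":0,"tz":-9.3,"turn":0},{"tx":-90,"ty":0,"tz":-11.1,"turn":0},{"tx":-105,"ty":0,"tz":-13,"turn":0},{"tx":-120,"ty":0,"tz":-14.9,"turn":0}]';python3 -m creep '[{"tx":-15,"ty":0,"tz":-1.9,"turn":0},{"tx":-30,"ty":0,"tz":-3.7,"turn":0},{"tx":-45,"ty":0,"tz":-5.6,"turn":0},{"tx":-60,"ty":0,"tz":-7.4,"turn":0},{"tx":-75,"ty":0,"tz":-9.3,"turn":0},{"tx":-90,"ty":0,"tz":-11.1,"turn":0},{"tx":-102,"ty":0,"tz":-12.6,"turn":0},{"tx":-111,"ty":0,"tz":-13.8,"turn":0},{"tx":-117,"ty":0,"tz":-14.5,"turn":0},{"tx":-120,"ty":0,"tz":-14.9,"turn":0}]'; python3 plan.py .478 .078 .1043 2.8;python3 - <<'E'
from h import *
p=shot('scene','c1.png')
E
```

```text
time_s: 18.05
tcp_pos: [0.5565, -0.1887, 0.1044]
eef_rot: [-90.0, -0.0, -80.7]
contact_force: [0.9, -0.2, -2.0]
width: 0.0204
time_s: 19.05
tcp_pos: [0.5227, -0.0735, 0.1043]
eef_rot: [-90.0, -0.0, -80.7]
contact_force: [0.0, -1.3, -2.9]
width: 0.0204
t 19.05 tcp [ 0.5227 -0.0735  0.1043] jaw 9.34 F [ 0.  -1.3 -2.9] w 0.020357299898887356 ydown [ 0. -0. -1.]
rows tx,ty,tz,turn [-156.8   -0.   -19.5] 6.54
```

View pics/c1.png

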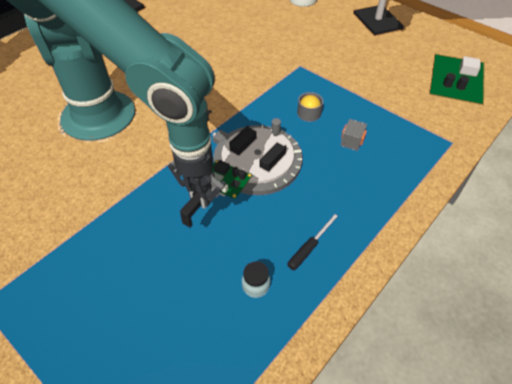

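```bash
python3 -m creep '[{"tx":-3,"ty":0,"tz":-0.4,"turn":0.2},{"tx":-9,"ty":0,"tz":-1.1,"turn":0.5},{"tx":-18,"ty":0,"tz":-2.2,"turn":1},{"tx":-30,"ty":0,"tz":-3.7,"turn":1.5},{"tx":-43,"ty":0,"tz":-5.3,"turn":2.1},{"tx":-56,"ty":0,"tz":-7,"turn":2.7},{"tx":-69,"ty":0,"tz":-8.6,"turn":3.2},{"tx":-82,"ty":0,"tz":-10.2,"turn":3.6},{"tx":-92,"ty":0,"tz":-11.4,"turn":3.9},{"tx":-97,"ty":0,"tz":-12,"turn":4}]'; python3 plan.py .478 .078 .1043 2.8
```

```text
time_s: 20.1
tcp_pos: [0.4948, 0.0211, 0.1044]
eef_rot: [-90.0, 0.0, -84.6]
contact_force: [-0.0, 0.0, -4.3]
width: 0.0207
t 20.1 tcp [0.4948 0.0211 0.1044] jaw 5.39 F [-0.   0.  -4.3] w 0.020683169914663662 ydown [ 0.  0. -1.]
rows tx,ty,tz,turn [-58.2   0.1 -11.3] 2.59
```

```bash
python3 -m creep '[{"tx":-3,"ty":0,"tz":-0.6,"turn":0.2},{"tx":-9,"ty":0,"tz":-1.7,"turn":0.5},{"tx":-17,"ty":0,"tz":-3.3,"turn":0.9},{"tx":-27,"ty":0,"tz":-5.2,"turn":1.3},{"tx":-37,"ty":0,"tz":-7.1,"turn":1.7},{"tx":-46,"ty":0,"tz":-8.9,"turn":2.1},{"tx":-53,"ty":0,"tz":-10.2,"turn":2.4},{"tx":-57,"ty":0,"tz":-11,"turn":2.6},{"tx":-58,"ty":0,"tz":-11.3,"turn":2.6},{"tx":-58,"ty":0,"tz":-11.3,"turn":2.6}]'; python3 plan.py .478 .078 .1043 2.8; python3 gold.py .4728 .1712 .089 96.3; python3 - <<'E'
from h import *
p=shot('top');z=cv2.resize(p['frame'][180:320,150:310],None,fx=5,fy=4.2)
cv2.imwrite('pics/c2.png',z[:,:,::-1])
p=shot('scene');z=cv2.resize(p['frame'][80:220,180:340],None,fx=5,fy=4.2)
cv2.imwrite('pics/c3.png',z[:,:,::-1])
E
```

```text
time_s: 21.1
tcp_pos: [0.4785, 0.0764, 0.1042]
eef_rot: [-90.0, -0.0, -87.3]
contact_force: [-0.1, -1.0, -2.5]
width: 0.0204
t 21.1 tcp [0.4785 0.0764 0.1042] jaw 2.72 F [-0.1 -1.  -2.5] w 0.020386321760360503 ydown [-0. -0. -1.]
rows tx,ty,tz,turn [-1.6 -0.1 -0.5] -0.08
top 0.89 [[230.5, 227.0], [201.2, 230.7], [205.5, 269.5]]
scene 0.97 [[279.1, 135.7], [263.5, 152.3]]
board xyz [0.4738 0.1675 0.0903] yaw,tilts [96.2  -0.65  0.38] res [ 0.  -0.5 -0.5 -0.  -0.1 -0.  -0.3  0.1 -0.5  0.  -0.1  0. ]
```

View pics/c2.png

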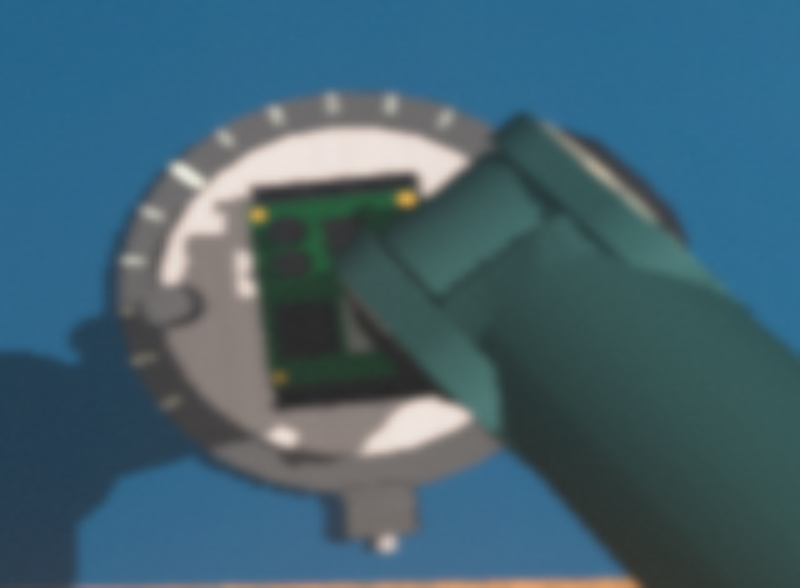

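View pics/c3.png

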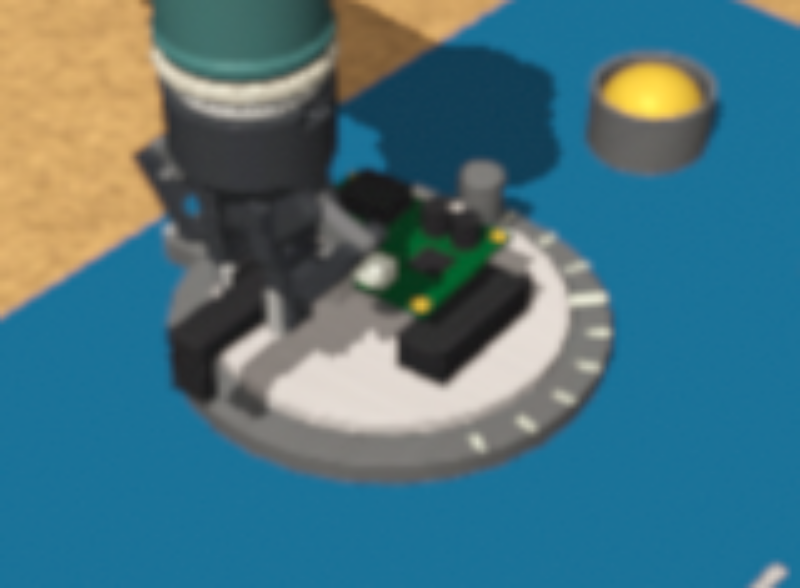

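```bash
python3 -m creep '[{"tx":-1.5,"ty":1,"tz":-0.5,"turn":0},{"tx":-3,"ty":4,"tz":-1,"turn":0},{"tx":-3.5,"ty":8,"tz":-1,"turn":0},{"tx":-3.5,"ty":13,"tz":-1,"turn":0},{"tx":-3.5,"ty":17,"tz":-1,"turn":0},{"tx":-3.5,"ty":20,"tz":-1,"turn":0},{"tx":-3.5,"ty":22,"tz":-1,"turn":0},{"tx":-3.5,"ty":23,"tz":-1,"turn":0},{"tx":-3.5,"ty":23,"tz":-1,"turn":0}]'; python3 gold.py .4728 .1712 .067 96.3; python3 - <<'E'
from h import *
p=shot('scene');z=cv2.resize(p['frame'][80:220,180:340],None,fx=5,fy=4.2)
cv2.imwrite('pics/c4.png',z[:,:,::-1])
E
python3 plan.py .478 .078 .1043 2.8
```

```text
time_s: 22.3
tcp_pos: [0.4774, 0.0799, 0.0812]
eef_rot: [-90.0, -0.0, -87.3]
contact_force: [0.4, -0.6, -2.9]
width: 0.0205
top 0.94 [[230.0, 228.0], [201.0, 231.8], [205.4, 269.8]]
scene 0.95 [[279.8, 141.6], [264.3, 157.5]]
board xyz [0.4725 0.1713 0.0665] yaw,tilts [96.38 -0.34  1.7 ] res [-0.3 -0.5 -0.4 -0.1 -0.1 -0.2 -0.8  0.  -0.6  0.1 -0.   0.2]
t 22.55 tcp [0.4775 0.0799 0.0814] jaw 2.72 F [-0.9 -0.1 -3.2] w 0.020612965075072483 ydown [ 0. -0. -1.]
rows tx,ty,tz,turn [  1.9 -22.9   0.4] -0.08
```

View pics/c4.png

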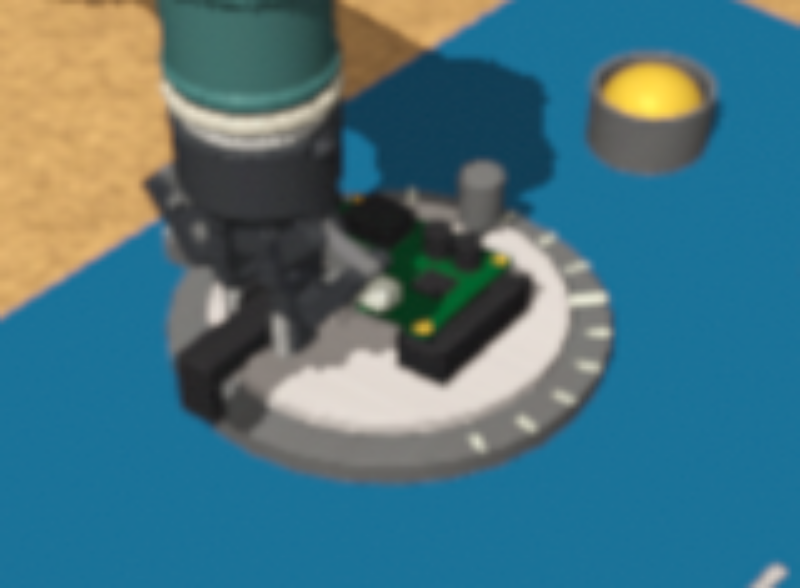

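```bash
python3 -m creep '[{"tx":0,"ty":1,"tz":0,"turn":0},{"tx":0,"ty":2,"tz":0,"turn":0},{"tx":0,"ty":3,"tz":0,"turn":0},{"tx":0,"ty":3.7,"tz":0,"turn":0},{"tx":0,"ty":4.4,"tz":0,"turn":0},{"tx":0,"ty":5,"tz":0,"turn":0},{"tx":0,"ty":5.6,"tz":0,"turn":0},{"tx":0,"ty":6.2,"tz":0,"turn":0},{"tx":0,"ty":6.8,"tz":0,"turn":0},{"tx":0,"ty":7.4,"tz":0,"turn":0}]'; python3 -m creep '[{"tx":0,"ty":0.6,"tz":0,"turn":0},{"tx":0,"ty":1.2,"tz":0,"turn":0},{"tx":0,"ty":1.8,"tz":0,"turn":0},{"tx":0,"ty":2.4,"tz":0,"turn":0},{"tx":0,"ty":3,"tz":0,"turn":0},{"tx":0,"ty":3.6,"tz":0,"turn":0},{"tx":0,"ty":4.2,"tz":0,"turn":0}]'; python3 plan.py .478 .078 .1043 2.8;python3 gold.py .4728 .1712 .06 96.3; python3 - <<'E'
from h import *
p=shot('scene');z=cv2.resize(p['frame'][80:220,180:340],None,fx=5,fy=4.2)
cv2.imwrite('pics/c5.png',z[:,:,::-1])
E
```

```text
time_s: 23.55
tcp_pos: [0.4775, 0.08, 0.0739]
eef_rot: [-90.0, 0.0, -87.3]
contact_force: [-0.4, 0.9, -2.1]
width: 0.0208
time_s: 24.25
tcp_pos: [0.4774, 0.0799, 0.0696]
eef_rot: [-90.0, -0.0, -87.3]
contact_force: [-0.5, -0.1, -1.2]
width: 0.0204
t 24.25 tcp [0.4774 0.0799 0.0696] jaw 2.72 F [-0.5 -0.1 -1.2] w 0.02041915291326567 ydown [-0. -0. -1.]
rows tx,ty,tz,turn [  1.9 -34.7   0.5] -0.08
top 0.75 [[230.2, 227.7], [201.5, 231.5], [205.5, 269.5]]
scene 0.91 [[279.8, 142.8], [264.5, 158.7]]
board xyz [0.4732 0.1711 0.0636] yaw,tilts [96.26  0.62  1.75] res [-0.3 -0.4 -0.5 -0.1 -0.  -0.3 -0.7  0.  -0.7  0.1  0.1  0.2]
```

View pics/c5.png

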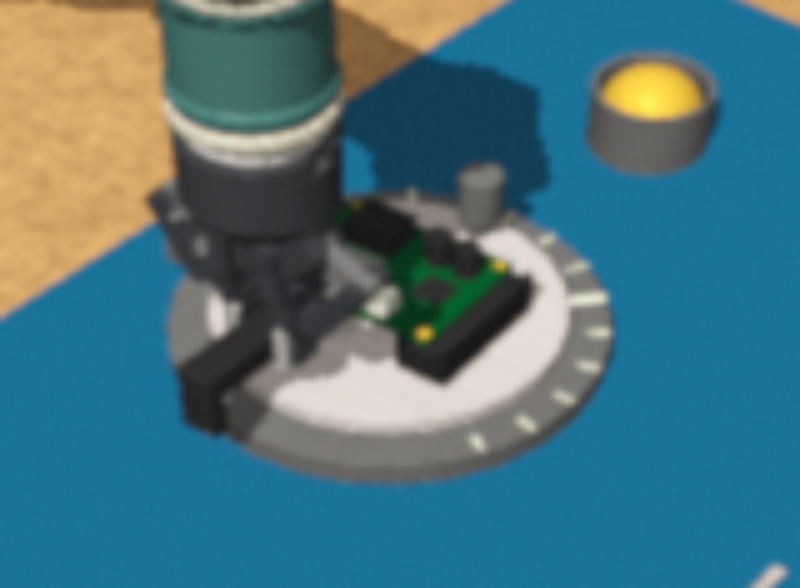

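```bash
python3 -m creep '[{"tx":0,"ty":1,"tz":0,"turn":0},{"tx":0,"ty":2,"tz":0,"turn":0},{"tx":0,"ty":3,"tz":0,"turn":0},{"tx":0,"ty":4,"tz":0,"turn":0},{"tx":0,"ty":4,"tz":0,"turn":0}]'; python3 plan.py .478 .078 .1043 2.8; python3 gold.py .4728 .1712 .06 96.3; python3 -m creep '[{"tx":1,"ty":0,"tz":0,"turn":0},{"tx":3,"ty":0,"tz":0.1,"turn":0},{"tx":6,"ty":0,"tz":0.2,"turn":0},{"tx":10,"ty":0,"tz":0.4,"turn":0},{"tx":15,"ty":0,"tz":0.6,"turn":0},{"tx":20,"ty":0,"tz":0.7,"turn":0}]'; python3 gold.py .4728 .1712 .06 96.3
```

```text
time_s: 25.0
tcp_pos: [0.4772, 0.0799, 0.0655]
eef_rot: [-90.0, -0.0, -87.3]
contact_force: [-0.5, -0.1, -2.4]
width: 0.0206
t 25.0 tcp [0.4772 0.0799 0.0655] jaw 2.72 F [-0.5 -0.1 -2.4] w 0.02064404467897255 ydown [-0. -0. -1.]
rows tx,ty,tz,turn [  1.9 -38.8   0.7] -0.08
top 0.69 [[230.2, 227.7], [201.5, 231.5], [205.5, 269.5]]
scene 0.98 [[279.8, 142.8], [264.5, 158.7]]
board xyz [0.4732 0.1711 0.0636] yaw,tilts [96.26  0.62  1.75] res [-0.3 -0.4 -0.5 -0.1 -0.  -0.3 -0.7  0.  -0.7  0.1  0.1  0.2]
time_s: 25.8
tcp_pos: [0.4791, 0.0594, 0.0656]
eef_rot: [-90.0, -0.0, -87.3]
contact_force: [-0.9, -0.6, -1.8]
width: 0.0205
top 0.85 [[230.4, 228.1], [201.5, 231.5], [234.7, 266.0], [205.5, 269.5]]
scene 0.97 [[279.8, 142.8], [264.4, 159.1]]
board xyz [0.4726 0.1713 0.062 ] yaw,tilts [95.72 -0.35  0.6 ] res [-0.3 -0.3 -0.4 -0.  -0.1 -0.4 -0.2 -0.2 -0.8  0.1 -0.9  0.  -0.   0.1]
```

Board stayed put. Continue withdrawing.

```bash
python3 -m creep '[{"tx":8,"ty":0,"tz":0.3,"turn":0},{"tx":18,"ty":0,"tz":0.7,"turn":0},{"tx":30,"ty":0,"tz":1.1,"turn":0},{"tx":44,"ty":0,"tz":1.6,"turn":0},{"tx":58,"ty":0,"tz":2.1,"turn":0},{"tx":72,"ty":0,"tz":2.7,"turn":0},{"tx":86,"ty":0,"tz":3.2,"turn":0},{"tx":100,"ty":0,"tz":3.7,"turn":0},{"tx":114,"ty":0,"tz":4.2,"turn":0},{"tx":128,"ty":0,"tz":4.7,"turn":0}]'; python3 -m creep '[{"tx":15,"ty":0,"tz":1,"turn":0},{"tx":35,"ty":0,"tz":3,"turn":0},{"tx":60,"ty":0,"tz":6,"turn":0},{"tx":85,"ty":0,"tz":9,"turn":0},{"tx":110,"ty":0,"tz":12,"turn":0},{"tx":135,"ty":0,"tz":15,"turn":0},{"tx":155,"ty":0,"tz":18,"turn":0},{"tx":165,"ty":0,"tz":20,"turn":0},{"tx":170,"ty":0,"tz":20,"turn":0},{"tx":170,"ty":0,"tz":20,"turn":0}]'; python3 plan.py .51 -.25 .02 ;  python3 gold.py .4728 .1712 .06 95.7; python3 - <<'E'
from h import *
p=shot('scene','d1.png');p=shot('top','d2.png')
E
```

```text
time_s: 27.0
tcp_pos: [0.4899, -0.0689, 0.0657]
eef_rot: [-90.0, -0.0, -87.3]
contact_force: [0.6, 0.4, -1.4]
width: 0.0207
time_s: 28.0
tcp_pos: [0.5176, -0.2365, 0.0655]
eef_rot: [-90.0, 0.0, -87.3]
contact_force: [0.1, -0.1, -1.7]
width: 0.0205
t 28.0 tcp [ 0.5176 -0.2365  0.0655] jaw 2.7 F [ 0.1 -0.1 -1.7] w 0.020500743197631482 ydown [-0.  0. -1.]
rows tx,ty,tz,turn [13.1 45.5 -8.2] 0
top 0.81 [[230.2, 228.0], [201.5, 231.5], [234.8, 266.0], [205.5, 269.5]]
scene 0.9 [[251.3, 128.7], [235.0, 143.8], [279.8, 142.8], [264.4, 159.1]]
board xyz [0.4728 0.1716 0.0625] yaw,tilts [95.67  0.27  0.86] res [-0.1 -0.4 -0.5 -0.1 -0.3 -0.5 -0.4 -0.3 -0.5  0.  -0.2  0.1 -0.7  0.1
 -0.8 -0.   0.   0.1]
```

View pics/d1.png

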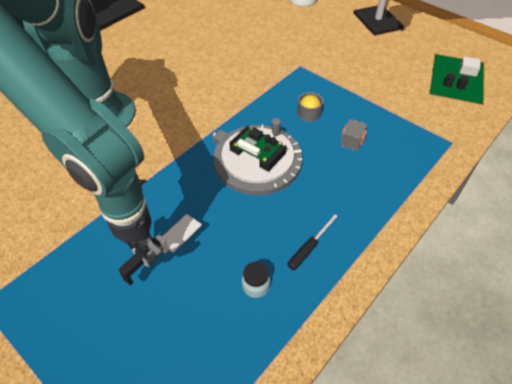

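View pics/d2.png

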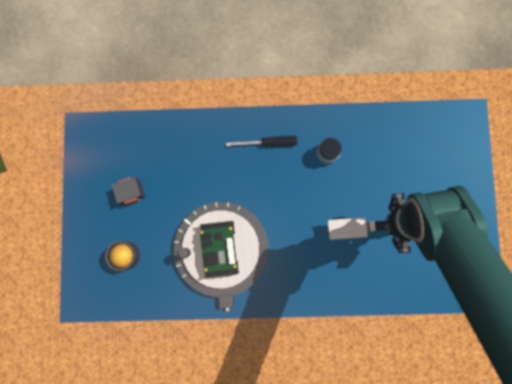

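```bash
python3 -m creep '[{"tx":0,"ty":8,"tz":0,"turn":0},{"tx":0,"ty":18,"tz":0,"turn":0},{"tx":0,"ty":28,"tz":0,"turn":0},{"tx":0,"ty":37,"tz":0,"turn":0},{"tx":0,"ty":42,"tz":0,"turn":0},{"tx":0,"ty":44,"tz":0,"turn":0},{"tx":0,"ty":45,"tz":0,"turn":0},{"tx":0,"ty":46,"tz":0,"turn":0},{"tx":0,"ty":46.5,"tz":0,"turn":0},{"tx":0,"ty":46.5,"tz":0,"turn":0}]'; python3 plan.py .51 -.25 .0187; python3 - <<'E'
from h import *
p=shot('scene');z=cv2.resize(p['frame'][190:330,90:250],None,fx=5,fy=4.2)
cv2.imwrite('pics/e1.png',z[:,:,::-1])
E
```

```text
time_s: 29.3
tcp_pos: [0.5179, -0.2367, 0.0194]
eef_rot: [-90.0, -0.0, -87.3]
contact_force: [0.7, 0.5, -2.5]
width: 0.0207
t 29.3 tcp [ 0.5179 -0.2367  0.0194] jaw 2.71 F [ 0.7  0.5 -2.5] w 0.02068428675372335 ydown [ 0. -0. -1.]
rows tx,ty,tz,turn [13.   0.7 -8.6] 0
```

View pics/e1.png

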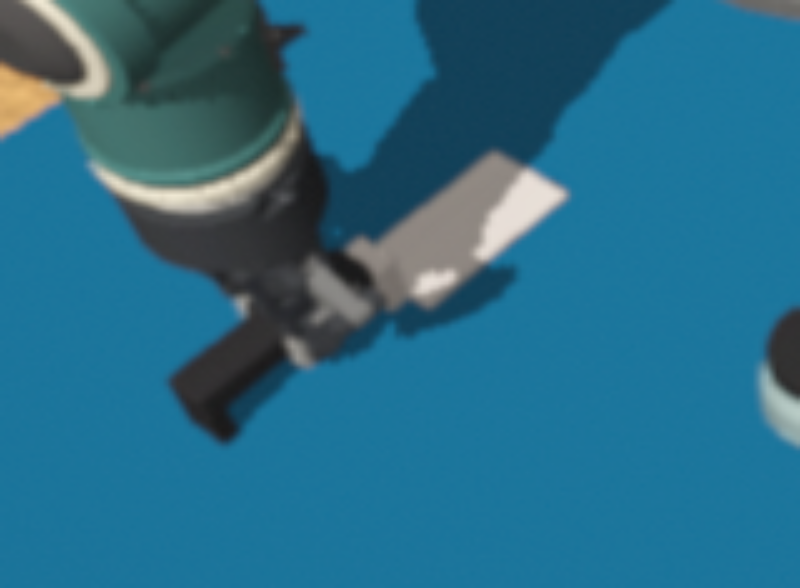

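Slightly above contact; lower about 1 mm more, then release and retreat.

```bash
python3 -m creep '[{"tx":0,"ty":0.4,"tz":0,"turn":0},{"tx":0,"ty":0.8,"tz":0,"turn":0},{"tx":0,"ty":1,"tz":0,"turn":0},{"tx":0,"ty":1,"tz":0,"turn":0}]' - 30;  python3 -m creep '[{"tx":0,"ty":0,"tz":0,"turn":0},{"tx":0,"ty":0,"tz":0,"turn":0},{"tx":0,"ty":0,"tz":0,"turn":0},{"tx":0,"ty":0,"tz":0,"turn":0},{"tx":0,"ty":0,"tz":0,"turn":0},{"tx":0,"ty":0,"tz":0,"turn":0},{"tx":0,"ty":0,"tz":0,"turn":0},{"tx":0,"ty":0,"tz":0,"turn":0}]' -1; python3 -m creep '[{"tx":0,"ty":-15,"tz":0,"turn":0},{"tx":0,"ty":-40,"tz":0,"turn":0},{"tx":0,"ty":-80,"tz":0,"turn":0},{"tx":0,"ty":-120,"tz":0,"turn":0},{"tx":0,"ty":-150,"tz":0,"turn":0},{"tx":0,"ty":-150,"tz":0,"turn":0},{"tx":0,"ty":-150,"tz":0,"turn":0}]'; python3 -m creep '[{"tx":150,"ty":-150,"tz":0,"turn":0},{"tx":150,"ty":-150,"tz":0,"turn":0},{"tx":150,"ty":-150,"tz":0,"turn":0},{"tx":150,"ty":-150,"tz":0,"turn":0},{"tx":150,"ty":-150,"tz":0,"turn":0}]'; python3 gold.py .4728 .1712 .06 95.7; python3 - <<'E'
from h import *
p=shot('scene','f1.png');p=shot('top','f2.png')
z=cv2.resize(p['frame'][190:310,160:280],None,fx=5,fy=5);cv2.imwrite('pics/f3.png',z[:,:,::-1])
for c in ('top','scene'):
    q=shot(c)
    for n in('stage_knob','lifter_grip','lifter','board','tip_cleaner','flux_jar','transformer','driver'): print(c,n,[(np.round(d['xyz'],4),round(d['score'],2)) for d in robot.pinpoint(n,q)[:1]])
E
```

```text
time_s: 29.75
tcp_pos: [0.518, -0.2366, 0.0187]
eef_rot: [-90.0, -0.0, -87.3]
contact_force: [-1.8, 0.1, 4.2]
width: 0.0206
time_s: 30.55
tcp_pos: [0.5179, -0.2365, 0.0182]
eef_rot: [-90.0, -0.0, -87.3]
contact_force: [0.3, -0.1, 0.4]
width: 0.0858
time_s: 31.25
tcp_pos: [0.518, -0.2368, 0.1694]
eef_rot: [-89.9, -0.1, -87.3]
contact_force: [-1.1, 0.9, -0.2]
width: 0.0854
time_s: 31.75
tcp_pos: [0.5247, -0.3918, 0.3205]
eef_rot: [-89.9, -0.2, -87.7]
contact_force: [1.1, 0.1, -0.3]
width: 0.0856
top 0.63 [[230.2, 228.0], [201.4, 231.5], [234.6, 266.1], [205.5, 269.5]]
scene 0.89 [[251.3, 128.7], [235.0, 143.8], [279.8, 142.8], [264.4, 159.1]]
board xyz [0.4727 0.1717 0.0623] yaw,tilts [95.64  0.25  0.85] res [-0.2 -0.3 -0.4 -0.2 -0.2 -0.5 -0.4 -0.2 -0.4  0.  -0.2  0.1 -0.7  0.1
 -0.8 -0.   0.   0.1]
top stage_knob [(array([0.466 , 0.2535, 0.0678]), 0.9)]
top lifter_grip [(array([ 0.5174, -0.2466,  0.038 ]), 0.85)]
top lifter [(array([ 0.5151, -0.1381,  0.0007]), 0.64)]
top board [(array([0.4736, 0.1761, 0.0591]), 0.75)]
top tip_cleaner [(array([ 0.46  ,  0.418 , -0.0014]), 0.65)]
top flux_jar [(array([ 0.7079, -0.1054, -0.0008]), 0.95)]
top transformer [(array([ 0.7074, -0.1053,  0.0025]), 0.67)]
top driver [(array([ 0.7374,  0.0667, -0.0016]), 0.92)]
scene stage_knob [(array([0.4693, 0.2503, 0.0626]), 0.85)]
scene lifter_grip [(array([ 0.5238, -0.2442,  0.0398]), 0.86)]
scene lifter [(array([ 0.5118, -0.1391, -0.0008]), 0.79)]
scene board [(array([0.4754, 0.1752, 0.0602]), 0.66)]
scene tip_cleaner [(array([ 0.4588,  0.4133, -0.0008]), 0.61)]
scene flux_jar [(array([ 0.7093, -0.1069, -0.0016]), 0.66)]
scene transformer [(array([ 6.222e-01,  3.982e-01, -1.000e-04]), 0.77)]
scene driver [(array([ 0.7386,  0.0627, -0.0027]), 0.83)]
```

View pics/f1.png

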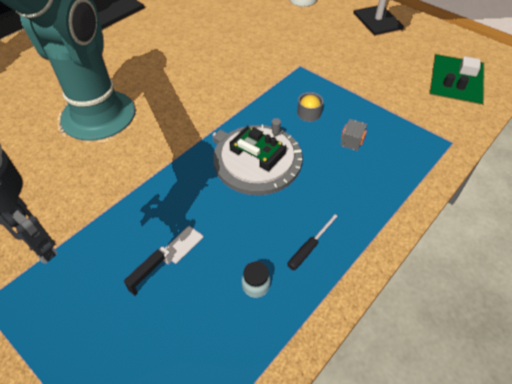

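View pics/f3.png

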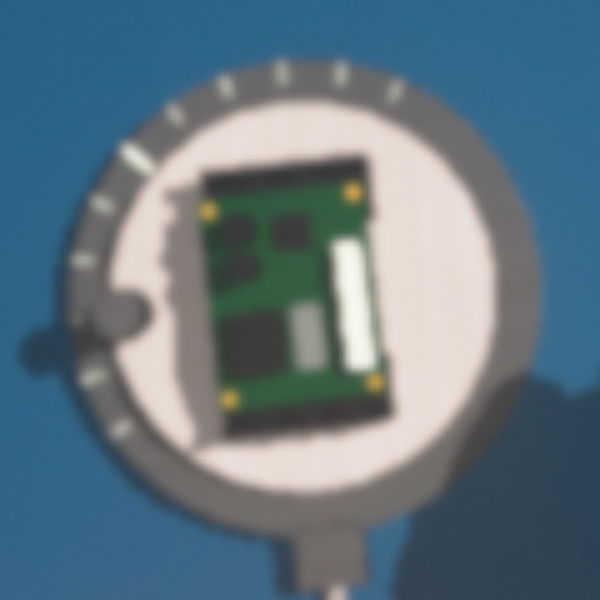

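```bash
python3 -c "
from station import robot
print(robot.sign_off())"
```

```text
the job is handed in; nothing more can be done
None
```

I did the whole job in one go and handed it in at about 32 s of the 72 s limit. No verdict came back, so what follows is my own checks.

**What I did:** I gripped the knob and swung the stage from −60° to the third click, then let go. I lifted the lifter with the board on it, lowered the board onto the ledges, drew the blade out and laid the lifter on the bench.

**Last checks:**
- **Stage:** the pointer covers the third tick past the long mark. The knob was measured within about 3 mm of where 45° puts it.
- **Board:** its centre is within about 1 mm of the axis as I measured it, and it is about 1° off square. It did not shift as the blade came out.
- **Lifter:** it lies at about (0.513, −0.139), measured within 1 mm of bench height. The blade's tip is about 0.15 m clear of the stage.
- **Other things on the bench:** all four were found within about 4 mm of where they started.

**Disagreements:**
- **Board height:** the fit to its corner pads read 62.3 mm instead of 60 mm, with about 0.9° of apparent tilt. It also read about 1 mm high while the board was on the blade. The networks gave 59–60 mm, so I took it as calibration error and the board as seated.
- **Transformer:** the top view reported the transformer at the flux jar's position, a false detection. The scene view had it at its original place.

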